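# Tip the empty strip vial into the discard bin and flip the lid shut

### The arm

A 6-joint arm with a two-finger parallel gripper is mounted at the origin on the work surface. World frame = base frame: x ahead of the robot, y to its left, z up, the work surface at z = 0. Lengths are in mm, angles in rad, forces in N, time in s.
With the tool pointing down it reaches from about 350 to 1000 mm from the base axis. Payload 7.1 kg.
Tool frame: the origin (TCP) lies on the front face of the gripper's body, between the roots of the fingers; the fingertips stand 73 mm ahead of it and the grasp point (between the pads) lies 54 mm ahead of it; z points along the fingers, y is the line along which they close (so a half turn about z gives the same grasp; the last joint's range is limited). The gripper opens to 85 mm and grips with 20 to 120 N. Pads are 22 mm wide; open, the fingers measure 114 mm over their backs; the gripper's body (76 mm by 85 mm) begins 54 mm behind the grasp point. The pads swing forward as they close: fully open they stand 13 mm farther back than shut.
Start: joints at [-1.136, 0.423, 1.63, -0, 1.089, -0.019], TCP at [274.005, -561.718, 303.919] pointing down, gripper open.
Joint ranges: [-3, 3], [-0.9, 2.11], [0.09, 2.58], [-1.31, 4.45], [0.11, 2.69], [-2.54, 2.54]. Speed limits (rad/s): [2.39, 2.39, 3.01, 3.14, 3.14, 3.14].

### API

Orientations are given as [roll, pitch, yaw] about the fixed x, y, z axes, in that order (R = Rz(yaw) Ry(pitch) Rx(roll)).
In Python, from station import bot gives the robot as it stands.
- The arm moves only by the tool jog_arm, never from a script. Its argument "targets" is a list of rows, each a list of 7 numbers: the finger opening in mm, from 0 to 85.4, then the shift along the tool's x, y, z in mm, then the turn, a rotation vector about the tool's x, y, z in degrees. A call has 1 to 5 rows; each row shifts and turns the commanded pose from where the row before left it, along the tool's axes as they then stand; what a row does not reach is not made up. A row lasts 1/12 s, in which the tool goes at most 41.7 mm and 7.16 degrees, less where a joint would pass 70% of its speed; a pose out of reach is approached as far as the arm can. A call is refused whole if a number of a shift passes 41.7 or a number of a turn 7.16, either way. A call with a gripper value outside its range is refused whole. The fingers move at their own pace and stop on an object; "squeeze" is the grip in N (left out, the last holds). Time passes only in rows, so rows that do not move let the fingers close. It gives the time, the measured TCP pose, the force, the opening and the grip force at its end, in the units of the state.
- bot.get_state(): the state, without advancing time (a new reading comes with each control period).
- bot.read_camera(name): name is "scene" or "top"; returns the picture (420x560x3 uint8, red, green, blue); there is no depth.
- bot.calibration(name): a dict with "vfov" (degrees; the focal length in pixels is half the picture's height over the tangent of half this angle, whatever the lens; pixels are square), "cx", "cy" (the principal point, pixels), "k1" (the pictures are not rectified: a ray, as slopes to the right and down, at radius r is drawn at 1 + k1 r^2 times it, then the intrinsics apply), "rvec" (rotation vector, rad) and "tvec" (3), from world to camera coordinates, as OpenCV has them. Camera axes: x right, y down, z forward; pixel columns grow to the right and rows downward; lengths in mm; the calibration is good to about 2 mm. A picture is of the moment at which its call begins. calibration takes no time and is no camera call.
- bot.sign_off(): hands the job in; it is judged then, once.
Trained networks look in the newest picture that a camera, given by its name, has taken for a name from the list of things; names that differ only in an ending like _2 or _b are one class to them, and where a whole thing is asked for, a point or a joint stands for the part that bears it (a point fixed in the world has none). Each returns a list of dicts, best first, with "confidence" (0 to 1); they miss things now and then, are a little off and sometimes report something else, mostly with a low value. They report only what shows in the picture. A call takes as long as a camera call. They do not tell look-alikes from the thing itself.
- bot.cut_out(camera, name): "mask" (420x560 bool, what is visible of it) and "box" ([left, top, width, height] in pixels, round what is visible of it).
The state is a dict: "time_s": time; "joints": joint angles; "joint_vel": joint speeds; "tau": joint torques, N m; "ee_pos": TCP position; "tool_rot": TCP orientation; "contact_force": force on the tool from outside, world axes, zero at the start; "ft_torque": the same for the moment, N m; "finger_gap": opening from 0.0 (shut) to 1.0 (fully open); "finger_force": force on a finger pad.
Only numpy, scipy, OpenCV 4.12 (cv2) and the standard library are available. Lean on these libraries where they do the work, as an engineer would, in place of code of your own. Each camera call takes 0.05 s, during which the arm holds its last target. There are 200 camera calls.

### The job

The open, capless test-strip vial on the metal stand is used up and soiled, so do not pick it up: push it with the fingertips so that it tips over off the stand into the discard bin next to it. Then flip the bin's lid over by pushing and press it down until it is fully shut. The vial must not be lifted or carried; leave the two capped vials, the brown bottle and the specimen jar standing where they are.

Things in the scene. Friction and masses are not known exactly. Their poses are not given: they have to be found in the camera images.
- bin: Fixed grey open-topped discard bin of slippery plastic, 170 (its x) x 240 (its y) x 75 mm high, walls 4 mm, inner floor 4 mm above the bench. Origin: centre of its underside, on the bench. Its +x points from the stand towards the lid's hinge; its y runs along the hinge.
- lid (a joint): Lid of the bin, a grey plate 172 x 244 x 6 mm (150 g), hinged along the bin's +x rim. 0 rad = shut, flat on the bin; 1.57 = upright; starts at 1.75 to 2.1, open and leaning back away from the stand; stop at 2.15. Stiff hinge: stays at any angle, must be pushed all the way with about 1 to 4 N.
- lid_hinge (a point): Middle of the lid's hinge line, 75 mm above the bench, 85 mm from the bin's centre along the bin's +x. Position only is of use.
- lid_edge (a point): Middle of the lid's free edge, at half its thickness, 171 mm from the hinge line. When shut it lies 86 mm to the -x side of the bin's centre, 78 mm above the bench; the lid's upper face is then 81 mm above the bench.
- stand: Fixed bare-metal block that the three vials stand on, 70 (its x) x 240 (its y) x 80 mm high, axes parallel to the bin's, its centre 124 to 130 mm to the -x side of the bin's centre, so a gap of 4 to 10 mm parts them. Origin: centre of its underside, on the bench.
- open_can: The vial to tip: an open white plastic tube without a cap; 36 mm diameter, 68 mm tall, wall 3 mm, about 25 g, loose. Upright on the stand, axis 2 to 10 mm to the bin's side of the stand's middle line. Origin: centre of its underside; its z runs up its axis. At any of three places in the row, 75 mm apart.
- open_can_mid (a point): Middle of the open vial's axis, 34 mm above its underside.
- capped_a: Capped vial to be left alone: the same tube closed by a solid 39 mm white cap, 72 mm tall, about 50 g, loose, upright on the stand. Origin: centre of its underside.
- capped_b: A second capped vial like capped_a, also to be left alone. Origin: centre of its underside.
- reagent: Brown reagent bottle to be left alone, 52 mm diameter, 120 mm tall, loose on the bench. Origin: centre of its underside.
- specimen: Small specimen jar to be left alone, 60 mm diameter, 60 mm tall, loose on the bench. Origin: centre of its underside.
There are look-alikes about, which are no part of the job. What is shaped like the open_can but pink is not meant.

How it is judged (in metres and radians):
On the way, in this order (a step that is already met when the one before it is completed fails the run):
1. the open vial has tipped off the stand into the bin while the lid is still open (x of open_can_mid in the frame of bin between -0.081 and 0.081 m and y of open_can_mid in the frame of bin between -0.116 and 0.116 m and height (world z) of open_can_mid below 0.07 m and value of joint lid above 0.8 rad), for 0.2 s.
2. the lid is shut over it (value of joint lid below 0.05 rad), for 0.2 s.
At the end, for the whole second after the job is handed in: The open vial is at rest inside the bin (its middle within the walls and below 70 mm), the lid is shut to within 0.05 rad, and the capped vials, bottle and jar stand upright within 25 mm of where they were (x of open_can_mid in the frame of bin between -0.081 and 0.081 m and y of open_can_mid in the frame of bin between -0.116 and 0.116 m and height (world z) of open_can_mid below 0.07 m and linear speed of open_can below 0.03 m/s and value of joint lid below 0.05 rad and not (distance of capped_a from where it was at the start of the episode above 0.025 m) and not (angle between capped_a's own z axis and vertical above 0.4 rad) and not (distance of capped_b from where it was at the start of the episode above 0.025 m) and not (angle between capped_b's own z axis and vertical above 0.4 rad) and not (distance of reagent from where it was at the start of the episode above 0.025 m) and not (angle between reagent's own z axis and vertical above 0.4 rad) and not (distance of specimen from where it was at the start of the episode above 0.025 m) and not (angle between specimen's own z axis and vertical above 0.4 rad)); the robot touches nothing.
It fails at once if the open vial is lifted (its middle rises more than 20 mm above its standing height) (height (world z) of open_can_mid above 0.136 m).
It fails at once if the open vial is carried upright over the bin instead of tipped (x of open_can_mid in the frame of bin above -0.06 m and height (world z) of open_can_mid above 0.095 m and angle between open_can's own z axis and vertical below 0.35 rad).
It fails at once if a capped vial, the bottle or the jar is shifted more than 25 mm or tipped (distance of any of capped_a, capped_b, reagent, specimen from where it was at the start of the episode above 0.025 m or angle between any of capped_a, capped_b, reagent, specimen's own z axis and vertical above 0.4 rad).
It also fails if it takes over 51 s, if anything falls off the work surface, if the arm or the gripper's body presses on something with over 40 N, if the wrist force passes 120 N, or if a joint passes its speed limit or range.

## Working session

There is one attempt and no reset: what is moved stays moved. The work goes in short steps, Python scripts to look and compute and a tool call to move; the robot and the scene stay as the last step left them, time stands still between calls to the robot, and variables do not carry over. Pictures are saved under pics/ and viewed, at most 10 in all, crops included, and the job is handed in when it is done.

Besides the shell and the picture viewer there is one more tool, called after "Emit:" as name(argument=value, ...) on one line, values as JSON. jog_arm: Moves the arm, as the interface text tells. Its arguments: {"type":"object","properties":{"targets":{"type":"array"},"squeeze":{"type":"number"}},"required":["targets"]}

```bash
mkdir -p pics
python3 - <<'E'
from station import bot
import cv2,numpy as np
s=bot.get_state();print(s)
ims=[]
for c in("scene","top"):
    im=bot.read_camera(c);cv2.imwrite(f"pics/{c}0.png",im[:,:,::-1]);print(c,bot.calibration(c))
    for n in("open_can","bin","stand","lid"):
        for d in bot.cut_out(c,n)[:4]:print(c,n,round(d["confidence"],2),d["box"])
E
```

```text
{'time_s': 0.0, 'joints': array([-1.13600125e+00,  4.23870224e-01,  1.63069053e+00, -9.45205709e-06,
        1.08860033e+00, -1.89956318e-02]), 'joint_vel': array([-0.00033376, -0.00072834,  0.00092392, -0.00043194,  0.0023764 ,
       -0.00036912]), 'tau': array([-5.67236129e-04, -5.57398331e+01, -2.81737196e+01, -1.27235394e-04,
        7.42237171e-03,  9.23609520e-06]), 'ee_pos': array([ 273.82528339, -561.33835896,  303.12704625]), 'tool_rot': array([-3.14002434e+00, -2.14256856e-05,  4.53795083e-01]), 'contact_force': array([ 0.18079608, -0.22313375, -0.10935784]), 'ft_torque': array([-0.02776826, -0.00401638, -0.01938299]), 'finger_force': 0.0, 'finger_gap': 0.9940446223175556}
scene {'vfov': 51.79726396985221, 'cx': 277.1542703900523, 'cy': 203.4968796772536, 'k1': -0.049549674957159714, 'rvec': array([ 1.42637855,  2.3916699 , -0.69289314]), 'tvec': array([ 245.53094   , -305.41476065, 1168.08284266])}
scene open_can 0.83 [339.1, 174.7, 19.1, 32.3]
scene open_can 0.71 [375.6, 183.5, 19.4, 30.3]
scene open_can 0.6 [354.7, 204.1, 23.4, 30.2]
scene open_can 0.54 [202.5, 135.4, 145.6, 193.7]
scene bin 0.62 [201.3, 136.8, 144.2, 191.1]
scene stand 0.86 [329.9, 206.0, 58.0, 130.1]
scene stand 0.41 [203.5, 137.6, 143.7, 187.2]
scene lid 0.77 [205.2, 135.2, 63.5, 159.2]
top {'vfov': 48.95690914778467, 'cx': 272.6749565938786, 'cy': 208.38389238879333, 'k1': 0.026794229816664544, 'rvec': array([ 2.18724306, -2.1698998 ,  0.09917111]), 'tvec': array([ -23.72727705,  494.76753457, 1078.74352694])}
top open_can 0.8 [181.2, 220.4, 18.7, 19.0]
top open_can 0.77 [126.2, 234.8, 18.9, 12.7]
top open_can 0.69 [183.8, 268.1, 19.6, 17.2]
top open_can 0.58 [162.8, 153.5, 25.1, 19.4]
top bin 0.67 [186.6, 99.8, 127.6, 145.7]
top stand 0.67 [155.5, 143.5, 61.0, 109.1]
top lid 0.92 [261.3, 95.0, 48.7, 133.1]
```

Run:
```python
import cv2,numpy as np
a=cv2.imread("pics/scene0.png")[120:350,180:420];b=cv2.imread("pics/top0.png")[80:310,100:340]
cv2.imwrite("pics/both.png",np.hstack([cv2.resize(x,(400,383),interpolation=cv2.INTER_CUBIC) for x in(a,b)]))
```

```text
(no output)
```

View pics/both.png

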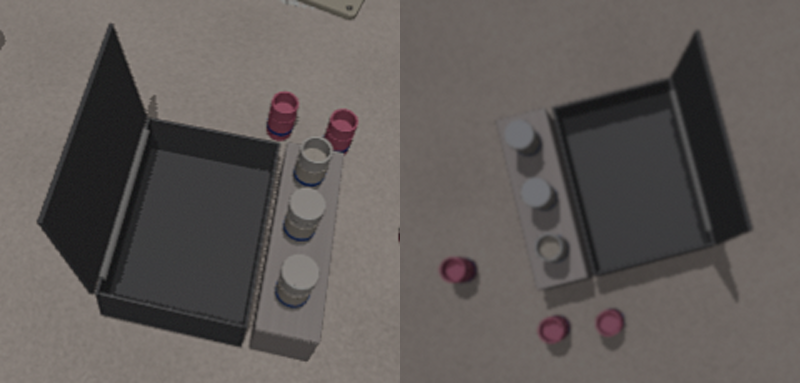

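View pics/top0.png

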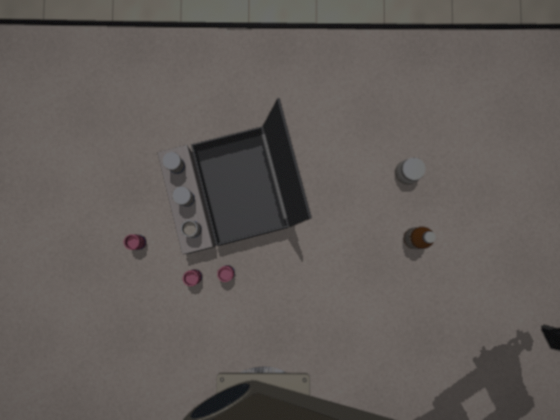

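View pics/scene0.png

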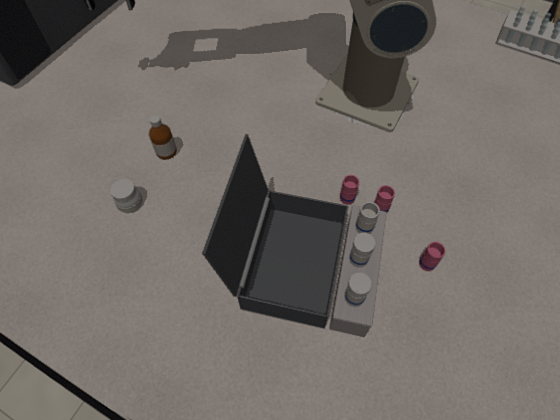

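The open white vial is at top (190,229) / scene (369,214). It could be confused with the capped whites at top (172,162) and (181,196), and the pink open tubes at top (134,242), (192,278) and (226,274). I choose the white, capless one nearest the robot on the stand.

```bash
cat > h.py <<'E'
import cv2,numpy as np
from station import bot
def cam(c):
    k=bot.calibration(c);f=210/np.tan(np.radians(k["vfov"])/2)
    return np.array([[f,0,k["cx"]],[0,f,k["cy"]],[0,0,1.]]),np.array([k["k1"],0,0,0,0.]),k["rvec"],k["tvec"]
def proj(c,P):
    K,d,r,t=cam(c);return cv2.projectPoints(np.array(P,float).reshape(-1,1,3),r,t,K,d)[0].reshape(-1,2)
def ray(c,uv):
    K,d,r,t=cam(c);R=cv2.Rodrigues(r)[0]
    x=cv2.undistortPoints(np.array([[uv]],float),K,d)[0,0]
    v=R.T@np.array([*x,1]);return -R.T@t,v/np.linalg.norm(v)
def tri(a,b):
    (o,v),(p,w)=ray("top",a),ray("scene",b)
    s=np.linalg.lstsq(np.c_[v,-w],p-o,rcond=None)[0];q,r=o+s[0]*v,p+s[1]*w
    return (q+r)/2,np.linalg.norm(q-r)
E
python3 - <<'E'
from h import *
from scipy.optimize import least_squares
T=[(193,145),(218,245),(288,226),(263,129)];S=[(326,322),(348,206),(270,192),(242,300)]
for a,b in zip(T,S):print("rim",tri(a,b))
print("can",tri((190.6,228.8),(369,210)))
for n,a,b in(("capA",(172,161),(359.5,282)),("capB",(181,195),(364,240))):print(n,tri(a,b))
for a,b in zip([(279,100),(309,218)],[(204,253),(247,136)]):print("lid edge",tri(a,b))
# fit bin x,y,yaw,lid angle,stand dx, can along y/dx
def B(p,P):
    c,s=np.cos(p[2]),np.sin(p[2]);P=np.array(P,float)
    return np.c_[p[0]+c*P[:,0]-s*P[:,1],p[1]+s*P[:,0]+c*P[:,1],P[:,2]]
def pts(p):
    rim=[(-85,120,75),(-85,-120,75),(85,-120,75),(85,120,75)]
    L=[(85-171*np.cos(p[3])+0,y,75+171*np.sin(p[3])) for y in(122,-122)]
    return B(p,rim+L+[(p[4],p[5],p[6])])
TT=T+[(279,100),(309,218),(190.6,228.8)];SS=S+[(204,253),(247,136),(369,210)]
def res(p):
    X=pts(p);return np.r_[(proj("top",X)-TT).ravel(),(proj("scene",X)-SS).ravel()]
print("dirs")
o,v=ray("top",T[0]);g=lambda uv:(lambda o,v:o+v*(75-o[2])/v[2])(*ray("top",uv))
c=np.mean([g(t) for t in T],0);d=g(T[2])-g(T[1]);y=np.arctan2(d[1],d[0])
r=least_squares(res,[c[0],c[1],y,1.9,-125,-75,148],loss="soft_l1")
print(r.x.round(3));print(res(r.x).reshape(2,-1,2).round(1))
np.save("fit.npy",r.x)
p=r.x
out=[]
for cname,ctr in(("scene",(365,235)),("top",(200,200))):
    im=cv2.imread(f"pics/{cname}0.png");u,w=ctr;s=5 if cname=="scene" else 4
    h=50 if s==5 else 70;
    crop=cv2.resize(im[w-60:w+60,u-h:u+h],None,fx=s,fy=s,interpolation=cv2.INTER_CUBIC)
    crop=cv2.convertScaleAbs(crop,alpha=1.6)
    st=B(p,[(-127+a*35,b*120,80) for a,b in((1,1),(1,-1),(-1,-1),(-1,1))])
    for X,col in((pts(p),(0,0,255)),(st,(0,255,0))):
        for q in proj(cname,X):cv2.circle(crop,tuple(int(i) for i in((q[0]-u+h+.5)*s,(q[1]-w+60+.5)*s)),3,col,-1)
    out.append(cv2.resize(crop,(400,int(crop.shape[0]*400/crop.shape[1]))))
m=min(o.shape[0] for o in out)
cv2.imwrite("pics/chk.png",np.hstack([o[:m] for o in out]))
E
```

```text
rim (array([640.41502734, 170.19019029,  47.26173319]), np.float64(2.6324193776719205))
rim (array([405.5451005 , 106.35929419,  67.42489229]), np.float64(5.649302765005721))
rim (array([450.13159801, -53.16254388,  65.72576663]), np.float64(3.935375293506962))
rim (array([678.7566158 ,   9.15812605,  45.75412537]), np.float64(10.207431564421167))
can (array([439.34608658, 155.49576751, 139.19125323]), np.float64(2.8983464453373546))
capA (array([583.05400366, 196.31926396, 147.20992891]), np.float64(1.7642489661601752))
capB (array([509.87676359, 173.43786238, 154.36595448]), np.float64(0.4539581786267063))
lid edge (array([689.6775633 , -29.24693838, 233.24631103]), np.float64(1.338560539069212))
lid edge (array([458.36645029, -88.92827942, 234.86618734]), np.float64(0.10065338992070628))
dirs
[ 545.105   58.103   -1.315    1.774 -121.163  -77.614  139.312]
[[[-2.8 -2.2]
  [-3.2 -0.5]
  [-0.   0. ]
  [-0.9 -3.9]
  [-1.6 -3.2]
  [ 0.1  0.3]
  [-0.8  0.2]]

 [[ 1.  -4.8]
  [ 0.3 -0.6]
  [-1.7 -2.6]
  [-6.6 -4.4]
  [-1.3  0. ]
  [ 0.3 -3.1]
  [-0.7 -0. ]]]
```

View pics/chk.png

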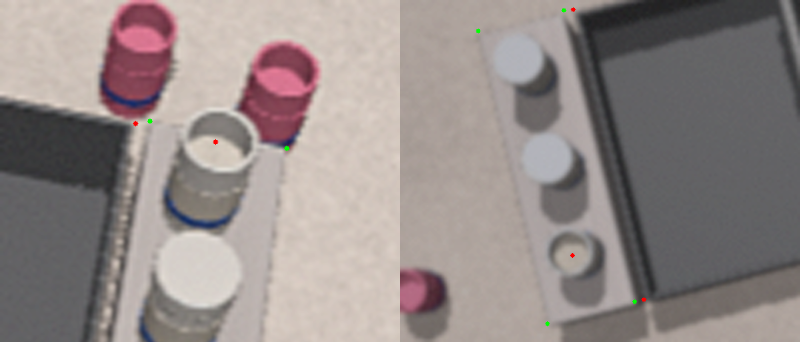

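The crop confirms the choice: the vial with the empty, open white rim at top (190,228) is capless, and the other two on the stand have solid caps. I'll refine the fit using the stand corners.

Run:
```python
from h import *
from scipy.optimize import least_squares
def B(p,P):
    c,s=np.cos(p[2]),np.sin(p[2]);P=np.array(P,float)
    return np.c_[p[0]+c*P[:,0]-s*P[:,1],p[1]+s*P[:,0]+c*P[:,1],P[:,2]]
T=[(157.5,152.1),(188,144.7),(211.4,245.2),(181,253.3),(193.2,145.5),(217,243.8),(287.8,225.8)]
S={"can":(369,209.8)}
def X(p):return B(p,[(p[3]-35,120,80),(p[3]+35,120,80),(p[3]+35,-120,80),(p[3]-35,-120,80),(-85,120,75),(-85,-120,75),(85,-120,75)])
def res(p):
    Ss=proj("scene",X(p)[[1,2,3,6]])-[(350.5-0,331-5)if 0 else proj("scene",X(p)[[1]])[0],(352,205.3),(386.5,211.8),(270,192)]
    return np.r_[(proj("top",X(p))-T).ravel(),Ss.ravel()]
r=least_squares(res,[545,58,-1.315,-127],loss="soft_l1");p=r.x
print(p.round(3),res(p).reshape(-1,2).round(1).tolist())
def loc(P):
    d=np.array(P[:2])-p[:2];c,s=np.cos(p[2]),np.sin(p[2]);return (c*d[0]+s*d[1]).round(1),(-s*d[0]+c*d[1]).round(1)
def at(c,uv,z):
    o,v=ray(c,uv);return o+v*(z-o[2])/v[2]
for n,t,s,z in(("can",(189.7,228.4),(369,209.8),148),("B",(181,195),(364,240),152),("A",(172,161),(359.5,282),152)):
    for q in(at("top",t,z),at("scene",s,z)):print(n,q.round(1),loc(q))
for z in (240,):
  for uv in((279,100),(309,218)):print("lid",loc(at("top",uv,z)))
np.save("fit.npy",p)
```

```text
[ 544.537   56.21    -1.319 -128.312] [[-0.3, -1.6], [-0.8, -1.5], [0.2, 0.4], [0.0, -0.1], [-2.0, -2.6], [-1.5, 0.9], [0.8, 0.6], [0.0, 0.0], [0.1, -0.7], [-0.2, -0.3], [-2.1, -3.2]]
can [440.3 154.5 148. ] (np.float64(-121.2), np.float64(-76.4))
can [443.9 157.4 148. ] (np.float64(-123.1), np.float64(-72.2))
B [510.2 173.7 152. ] (np.float64(-122.3), np.float64(-3.9))
B [508.5 173.5 152. ] (np.float64(-122.6), np.float64(-5.6))
A [582.4 194.4 152. ] (np.float64(-124.4), np.float64(71.2))
A [584.8 197.2 152. ] (np.float64(-126.5), np.float64(74.2))
lid (np.float64(119.0), np.float64(117.3))
lid (np.float64(118.5), np.float64(-119.9))
```

Emit:
jog_arm(targets=[[0,0,0,-25,0,0,5.6],[0,0,0,-25,0,0,5.7],[0,0,0,-25,0,0,0],[0,0,0,-5,0,0,0]])

```text
time_s: 0.83
ee_pos: [274.6, -563.1, 388.6]
tool_rot: [3.135, -0.001, 0.256]
contact_force: [1.1, -0.5, 1.7]
finger_gap: 0.455
finger_force: 0.0
```

Emit:
jog_arm(targets=[[0,16.3,-34,0,0,0,0],[0,16.3,-34,0,0,0,0],[0,16.3,-34,0,0,0,0],[0,16.3,-34,0,0,0,0],[0,16.3,-34,0,0,0,0]])

```text
time_s: 1.25
ee_pos: [309.5, -374.8, 383.4]
tool_rot: [-3.141, 0.0, 0.256]
contact_force: [0.7, 0.2, -0.2]
finger_gap: 0.002
finger_force: 0.0
```

Emit:
jog_arm(targets=[[0,16.3,-34,0,0,0,0],[0,16.3,-34,0,0,0,0],[0,16.3,-34,0,0,0,0],[0,16.3,-34,0,0,0,0],[0,16.3,-34,0,0,0,0]])

```text
time_s: 1.67
ee_pos: [345.1, -189.7, 383.7]
tool_rot: [3.141, -0.0, 0.256]
contact_force: [0.9, -0.3, -0.6]
finger_gap: -0.004
finger_force: 0.0
```

Emit:
jog_arm(targets=[[0,16.3,-34,0,0,0,0],[0,16.3,-34,0,0,0,0],[0,16.3,-34,0,0,0,0],[0,16.3,-34,0,0,0,0],[0,16.3,-34,0,0,0,0]])

```text
time_s: 2.08
ee_pos: [380.7, -4.5, 383.8]
tool_rot: [3.141, -0.001, 0.257]
contact_force: [1.8, 0.1, 0.5]
finger_gap: -0.001
finger_force: 0.0
```

Emit:
jog_arm(targets=[[0,16.3,-34,0,0,0,0],[0,16.3,-34,0,0,0,0],[0,16.3,-34,0,0,0,0],[0,16.3,-34,0,0,0,0],[0,16.3,-34,0,0,0,0]])

```text
time_s: 2.5
ee_pos: [416.4, 180.8, 383.7]
tool_rot: [3.141, -0.0, 0.258]
contact_force: [0.5, -0.9, -0.0]
finger_gap: 0.001
finger_force: 0.0
```

Emit:
jog_arm(targets=[[0,16.3,-34,0,0,0,0],[0,0,0,0,0,0,0],[0,0,0,0,0,0,0]])

```text
time_s: 2.75
ee_pos: [423.7, 217.4, 383.3]
tool_rot: [3.141, 0.001, 0.26]
contact_force: [0.2, 0.3, -0.9]
finger_gap: 0.0
finger_force: 0.0
```

Emit:
jog_arm(targets=[[0,1.5,0,36,0,0,0],[0,0,0,36,0,0,0],[0,0,0,36,0,0,0],[0,0,0,36,0,0,0],[0,0,0,36,0,0,0]])

```text
time_s: 3.17
ee_pos: [424.9, 214.7, 202.7]
tool_rot: [3.141, -0.0, 0.256]
contact_force: [0.8, -0.0, -0.0]
finger_gap: 0.0
finger_force: 0.0
```

Emit:
jog_arm(targets=[[0,0,12,0,0,0,0],[0,0,10,0,0,0,0],[0,0,4,0,0,0,0],[0,0,4,0,0,0,0]])

```text
time_s: 3.5
ee_pos: [434.4, 186.2, 206.1]
tool_rot: [-3.141, -0.004, 0.255]
contact_force: [0.3, -0.2, -0.0]
finger_gap: -0.001
finger_force: 0.0
```

Run:
```python
from h import *
for c,(u,w) in(("scene",(350,220)),("top",(200,200))):
    im=bot.read_camera(c);cv2.imwrite(f"pics/{c}1.png",im[:,:,::-1])
a=cv2.imread("pics/scene1.png")[130:330,250:450];b=cv2.imread("pics/top1.png")[110:310,110:310]
cv2.imwrite("pics/both1.png",cv2.convertScaleAbs(np.hstack([cv2.resize(x,(400,400),interpolation=cv2.INTER_CUBIC) for x in(a,b)]),alpha=1.5))
print(bot.get_state()["ee_pos"])
```

```text
[434.25615719 186.58094896 206.05172279]
```

View pics/both1.png

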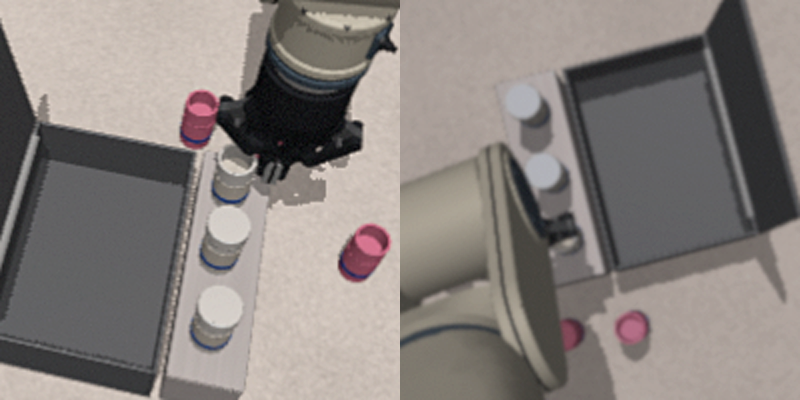

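The pictures show the closed fingertips at left (268,170), right behind the open vial and centred on it, with neighbours clear. I'll start pushing.

Emit:
jog_arm(targets=[[0,0,5,0,0,0,0],[0,0,5,0,0,0,0],[0,0,5,0,0,0,0],[0,0,5,0,0,0,0],[0,0,5,0,0,0,0]])

```text
time_s: 4.02
ee_pos: [439.4, 162.5, 204.0]
tool_rot: [-3.142, -0.0, 0.257]
contact_force: [-0.1, -1.0, 0.0]
finger_gap: -0.003
finger_force: 0.0
```

Run:
```python
from h import *
for c in("scene","top"):
    im=bot.read_camera(c);cv2.imwrite(f"pics/{c}2.png",im[:,:,::-1])
a=cv2.imread("pics/scene2.png")[130:330,250:450];b=cv2.imread("pics/top2.png")[110:310,110:310]
cv2.imwrite("pics/both2.png",cv2.convertScaleAbs(np.hstack([cv2.resize(x,(400,400),interpolation=cv2.INTER_CUBIC) for x in(a,b)]),alpha=1.5))
```

```text
(no output)
```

View pics/both2.png

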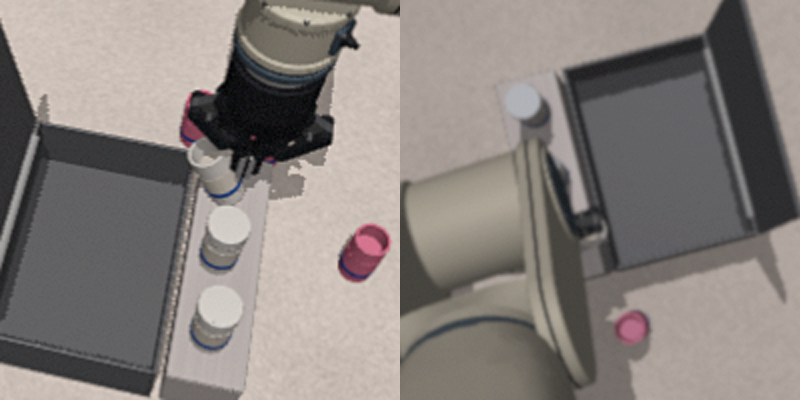

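The vial is tipping over the stand edge, with its rim at left (205,155). I'll keep pushing.

Emit:
jog_arm(targets=[[0,0,7,0,0,0,0],[0,0,7,0,0,0,0],[0,0,7,0,0,0,0],[0,0,7,0,0,0,0],[0,0,7,0,0,0,0]])

```text
time_s: 4.53
ee_pos: [448.3, 128.3, 203.9]
tool_rot: [3.142, 0.0, 0.256]
contact_force: [-0.4, 0.5, 0.5]
finger_gap: -0.001
finger_force: 0.0
```

Emit:
jog_arm(targets=[[0,0,0,0,0,0,0],[0,0,0,0,0,0,0],[0,0,0,0,0,0,0]])

```text
time_s: 4.78
ee_pos: [448.2, 129.0, 203.9]
tool_rot: [-3.142, -0.0, 0.256]
contact_force: [-0.3, -0.4, -1.1]
finger_gap: 0.001
finger_force: 0.0
```

Run:
```python
from h import *
for c in("scene","top"):
    im=bot.read_camera(c);cv2.imwrite(f"pics/{c}3.png",im[:,:,::-1])
a=cv2.imread("pics/scene3.png")[130:330,250:450];b=cv2.imread("pics/top3.png")[110:310,110:310]
cv2.imwrite("pics/both3.png",cv2.convertScaleAbs(np.hstack([cv2.resize(x,(400,400),interpolation=cv2.INTER_CUBIC) for x in(a,b)]),alpha=1.5))
```

```text
(no output)
```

View pics/both3.png

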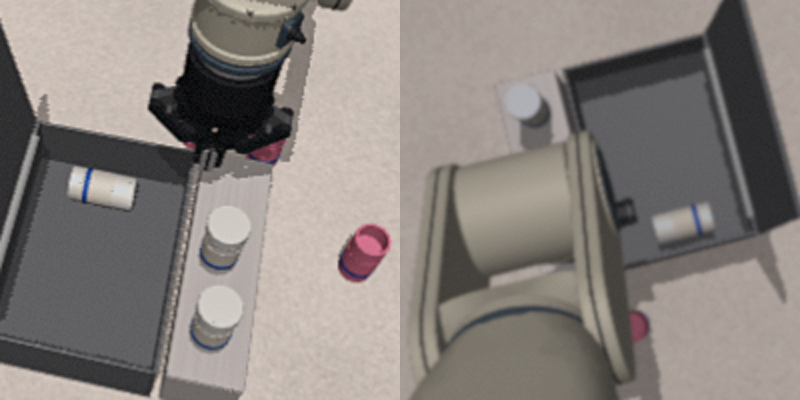

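The vial lies inside the bin at left picture (100,188), and both capped vials still stand. Next I'll raise the arm and go over and behind the lid.

Emit:
jog_arm(targets=[[0,0,0,-36,0,0,0],[0,0,0,-36,0,0,0],[0,0,0,-36,0,0,0],[0,0,0,-36,0,0,0],[0,0,0,-36,0,0,0]])

```text
time_s: 5.3
ee_pos: [447.6, 129.3, 385.7]
tool_rot: [-3.142, 0.0, 0.257]
contact_force: [1.1, 0.6, -0.7]
finger_gap: 0.0
finger_force: 0.0
```

Emit:
jog_arm(targets=[[0,5.5,35.5,0,0,0,0],[0,5.5,35.5,0,0,0,0],[0,5.5,35.5,0,0,0,0],[0,5.5,35.5,0,0,0,0]])

```text
time_s: 5.63
ee_pos: [505.8, -3.6, 384.4]
tool_rot: [3.141, -0.001, 0.258]
contact_force: [1.5, 0.6, 0.4]
finger_gap: 0.001
finger_force: 0.0
```

Emit:
jog_arm(targets=[[0,5.5,35.5,0,0,0,0],[0,5.5,35.5,0,0,0,0],[0,5.5,35.5,0,0,0,0],[0,5.5,35.5,0,0,0,0],[0,0,0,0,0,0,0]])

```text
time_s: 6.05
ee_pos: [564.8, -139.0, 383.8]
tool_rot: [3.139, -0.001, 0.254]
contact_force: [-0.6, 0.4, -0.7]
finger_gap: 0.0
finger_force: 0.0
```

Emit:
jog_arm(targets=[[0,0,0,35,0,0,0],[0,0,0,35,0,0,0],[0,0,0,35,0,0,0],[0,0,0,0,0,0,0]])

```text
time_s: 6.38
ee_pos: [559.2, -133.1, 272.4]
tool_rot: [-3.136, 0.01, 0.257]
contact_force: [-1.4, 1.0, -1.3]
finger_gap: -0.005
finger_force: 0.0
```

Emit:
jog_arm(targets=[[0,0,-15,0,0,0,0],[0,0,-15,0,0,0,0],[0,0,-12,0,0,0,0],[0,0,-12,0,0,0,0]])

```text
time_s: 6.72
ee_pos: [549.5, -80.6, 281.0]
tool_rot: [3.14, -0.003, 0.258]
contact_force: [0.6, -1.7, 2.1]
finger_gap: 0.001
finger_force: 1.0
```

Emit:
jog_arm(targets=[[0,0,-12,0,0,0,0],[0,0,-12,0,0,0,0],[0,0,-12,0,0,0,0],[0,0,-12,0,0,0,0]])

```text
time_s: 7.05
ee_pos: [537.2, -34.6, 280.2]
tool_rot: [3.141, -0.002, 0.257]
contact_force: [1.6, -0.3, 0.9]
finger_gap: 0.002
finger_force: 0.8
```

Run:
```python
from h import *
for c in("scene","top"):
    im=bot.read_camera(c);cv2.imwrite(f"pics/{c}4.png",im[:,:,::-1])
a=cv2.imread("pics/scene4.png")[110:330,190:410];b=cv2.imread("pics/top4.png")[90:310,130:350]
cv2.imwrite("pics/both4.png",cv2.convertScaleAbs(np.hstack([cv2.resize(x,(400,400),interpolation=cv2.INTER_CUBIC) for x in(a,b)]),alpha=1.5))
```

```text
(no output)
```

View pics/both4.png

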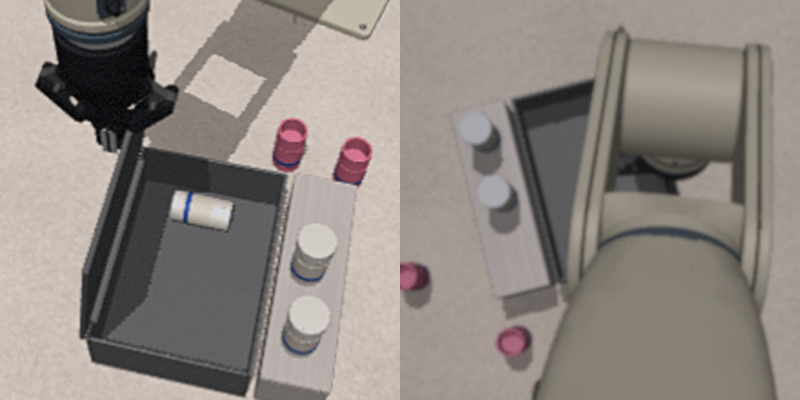

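The scene view shows the lid at about upright (115,230), with the fingertip behind it and the vial lying in the bin at (200,210). I'll follow the arc from here.

Emit:
jog_arm(targets=[[0,0,-13.5,4,0,0,0],[0,0,-13.5,4.5,0,0,0],[0,0,-11.5,6,0,0,0],[0,0,-11,6.5,0,0,0]])

```text
time_s: 7.48
ee_pos: [523.9, 13.3, 257.3]
tool_rot: [-3.141, 0.0, 0.257]
contact_force: [0.8, -0.6, 1.5]
finger_gap: -0.001
finger_force: 0.8
```

Emit:
jog_arm(targets=[[0,0,-10,7.5,0,0,0],[0,0,-9.5,8.5,0,0,0],[0,0,-8,9.5,0,0,0],[0,0,-7.5,10.5,0,0,0]])

```text
time_s: 7.82
ee_pos: [515.2, 46.9, 220.9]
tool_rot: [-3.141, 0.0, 0.257]
contact_force: [0.3, -0.7, 2.4]
finger_gap: 0.001
finger_force: 0.7
```

Emit:
jog_arm(targets=[[0,0,-6,11,0,0,0],[0,0,-5,11,0,0,0],[0,0,-4,11.5,0,0,0],[0,0,-3,11.5,0,0,0],[0,0,0,0,0,0,0]])

```text
time_s: 8.23
ee_pos: [509.3, 63.7, 174.2]
tool_rot: [-3.141, 0.004, 0.257]
contact_force: [-1.0, 0.1, -0.8]
finger_gap: 0.003
finger_force: 0.0
```

Emit:
jog_arm(targets=[[0,0,-1,8,0,0,0],[0,0,0,7,0,0,0],[0,0,0,4,0,0,0],[0,0,0,0,0,0,0]])

```text
time_s: 8.57
ee_pos: [510.4, 64.1, 157.1]
tool_rot: [-3.141, 0.001, 0.256]
contact_force: [0.6, 0.2, -1.0]
finger_gap: -0.002
finger_force: 0.0
```

Emit:
jog_arm(targets=[[0,0,0,2,0,0,0],[0,0,0,2,0,0,0],[0,0,0,1,0,0,0],[0,0,0,0,0,0,0]])

```text
time_s: 8.9
ee_pos: [510.8, 64.3, 153.6]
tool_rot: [3.142, -0.0, 0.256]
contact_force: [-2.2, -0.4, 6.2]
finger_gap: -0.001
finger_force: 3.1
```

Emit:
jog_arm(targets=[[0,0,0,1,0,0,0],[0,0,0,1,0,0,0],[0,0,0,0,0,0,0],[0,0,0,0,0,0,0]])

```text
time_s: 9.23
ee_pos: [510.9, 64.3, 153.3]
tool_rot: [3.141, -0.001, 0.257]
contact_force: [-7.7, -1.4, 27.8]
finger_gap: 0.003
finger_force: 14.0
```

The push has met a hard stop at 154 mm and 28 N, which is the shut height. I'll retreat straight up and check.

Emit:
jog_arm(targets=[[0,0,0,-20,0,0,0],[0,0,0,-36,0,0,0],[0,0,0,-36,0,0,0],[0,0,0,-36,0,0,0],[0,0,0,-36,0,0,0]])

```text
time_s: 9.65
ee_pos: [510.4, 64.2, 316.9]
tool_rot: [3.141, -0.0, 0.256]
contact_force: [0.5, 0.6, -0.9]
finger_gap: 0.002
finger_force: 0.0
```

Emit:
jog_arm(targets=[[0,0,0,0,0,0,0],[0,0,0,0,0,0,0],[0,0,0,0,0,0,0],[0,0,0,0,0,0,0]])

```text
time_s: 9.98
ee_pos: [509.9, 64.2, 313.7]
tool_rot: [-3.141, 0.002, 0.257]
contact_force: [-0.8, 0.8, -0.0]
finger_gap: 0.003
finger_force: 0.0
```

Run:
```python
from h import *
im=bot.read_camera("scene")[:,:,::-1]
cv2.imwrite("pics/end.png",cv2.convertScaleAbs(cv2.resize(im[90:340,80:410],(792,600),interpolation=cv2.INTER_CUBIC),alpha=1.5))
p=np.load("fit.npy");c,s=np.cos(p[2]),np.sin(p[2])
E=[(p[0]+c*-86-s*y,p[1]+s*-86+c*y,81) for y in(122,-122)]
print(((proj("scene",E)-[80,90])*2.4).round())
```

```text
[[592. 544.]
 [645. 271.]]
```

View pics/end.png

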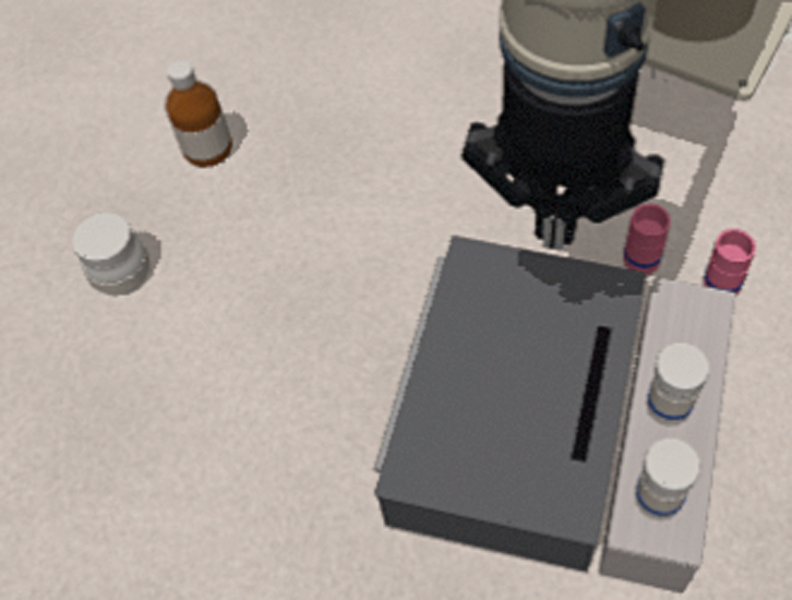

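The lid is flat and shut, with its free edge from (645,278) to (590,545), close to the predicted (645,271) and (592,544). The capped vials, bottle and jar still stand, and the gripper is clear.

```bash
python3 -c "
from station import bot
print(bot.sign_off())"
```

```text
the job is handed in; nothing more can be done
None
```

The open vial was tipped off the stand into the bin, the lid was flipped over and pressed shut, the other items were left standing, and the job is handed in; no verdict came back.

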